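# Charge the rinse basin and set its water valve

## Task

Tip all six brass valve balls out of the aluminium cup into the steel rinse basin, then turn the black bar handle of the water valve to 60 degrees open, the third of its four ticks. Leave the empty cup standing upright on the table, do not turn the round wheel, and do not disturb the other things on the desk.

Things in the scene. Friction and masses are not known exactly. Their poses are not given: they have to be found in the camera images.
- cup: Plain aluminium cup holding the balls, round, 64 mm outside diameter at the rim, 56 at the foot, 58 mm high, walls 3 mm, floor 4 mm thick, no handle, about 120 g, the balls run out when it is tipped a little past level; loose on the table. Origin: centre of its underside; z up through the mouth. It may stand in either of two places to the robot's left, a mug standing in the other
- ball1: Brass check-valve ball, 15 mm diameter, 20 g, loose, rolls easily; one of six lying in the cup at the start. Origin: its centre
- ball2: Brass check-valve ball, 15 mm diameter, 20 g, loose, rolls easily; one of six lying in the cup at the start. Origin: its centre
- ball3: Brass check-valve ball, 15 mm diameter, 20 g, loose, rolls easily; one of six lying in the cup at the start. Origin: its centre
- ball4: Brass check-valve ball, 15 mm diameter, 20 g, loose, rolls easily; one of six lying in the cup at the start. Origin: its centre
- ball5: Brass check-valve ball, 15 mm diameter, 20 g, loose, rolls easily; one of six lying in the cup at the start. Origin: its centre
- ball6: Brass check-valve ball, 15 mm diameter, 20 g, loose, rolls easily; one of six lying in the cup at the start. Origin: its centre
- basin_floor (a point): Centre of the inner floor of the rinse basin, 17 mm above the table: an open rectangular steel tray, 220 mm along x by 170 mm along y outside, walls 5 mm, inside 60 mm deep, rim 77 mm above the table. x, y along its sides, z up. It is one fixed unit with the valve console, which stands on its -y side, 260 mm along x, from 0 to 170 mm beyond the basin's side
- spout_outlet (a point): Lower end of the spout over the basin's far corner, 158 mm above the table. The spout is a steel pipe, 20 mm diameter (26 at the outlet), axes as the basin's; from here it rises straight to 240 mm, bends to x +35, y -40 mm at 285 mm above the table, then runs back along -y to join the overhead feed pipe
- feed_pipe (a point): Point on the centre line of the overhead feed pipe nearest the bar handle. Level steel pipe, 20 mm diameter, along the unit's x at 285 mm above the table, from x -73 to +130 mm of this point; above the handle and 42 mm further from the basin, so a gripper pointing straight down on the handle would strike it. At its -x end it goes down into the console
- handle_mid (a point): Middle of the valve's black bar handle, on its turning axis. Bar 76 mm long, 14 wide, 24 tall; this point is midway up it, 29 mm above the sloping panel (bar's underside 17 mm above). z: turning axis, out of the panel, leaning 35 degrees from vertical towards the basin (+y of the unit). x: along the bar, its white-nosed pointer end at -x (nose tip 50 mm from the axis). y: across the bar
- valve (a joint): Opening of the bar-handled water valve, rad: 0 shut (pointer towards the robot, along -x of the unit, at the first of four black ticks), growing counter-clockwise as seen looking at the panel, stop at 1.571 fully open. Ticks at 0, 30, 60 and 90 degrees, the last pointing up the slope. Starts between 0 and 0.5; about 0.1 N m to turn, stays where it is left
- wheel (a joint): Turn of the round drain wheel, rad, 0 at the start, free to turn both ways with about 0.15 N m of friction; to be left alone
- wheel_mid (a point): Centre of the top of the round grey drain wheel, 56 mm diameter, on the same sloping panel, 130 mm to +x of the bar handle's axis; z out of the panel
- mug: White empty mug, 76 mm diameter, 90 mm high, handle at its +y; bystander. Origin: centre of underside
- calculator: Calculator lying flat, 85 x 130 x 20 mm; bystander. Origin: centre of underside
- marker: Black marker pen lying along its x, 120 x 14 x 14 mm; bystander. Origin: centre of underside
- lens_tray: Red lens tray, 120 x 200 x 40 mm, with two lenses; bystander. Origin: centre of underside
- paste_jar: Small jar with blue cap, 48 mm diameter, 65 mm high; bystander. Origin: centre of underside
- lens_cases: Stack of three lens cases, 70 x 100 x 68 mm; bystander. Origin: centre of underside
Things that resemble listed ones, but are neither listed nor needed, are in the scene too. What is shaped like the cup but orange is not meant.

How it is judged:
By the outcome, as a careful person would: the job done as asked, in the order asked, and still so for the second after the job is handed in, with the robot touching nothing.
It also fails if it takes over 64 s, if anything falls off the work surface, if the arm or the gripper's body presses on something with over 40 N, if the wrist force passes 120 N, or if a joint passes its speed limit or range.

## Robot

A 6-joint arm with a two-finger parallel gripper is mounted at the origin on the work surface. World frame = base frame: x ahead of the robot, y to its left, z up, the work surface at z = 0. Lengths are in m, angles in degrees, forces in N, time in s.
With the tool pointing down it reaches from about 0.225 to 0.875 m from the base axis. Payload 3.4 kg.
Tool frame: the origin (TCP) lies between the finger pads; the fingertips stand 25 mm ahead of it and the grasp point (between the pads) lies 6 mm ahead of it (manip.finger_overhang is the distance from the TCP to the fingertips, in m); z points along the fingers, y is the line along which they close (so a half turn about z gives the same grasp; the last joint's range is limited). The gripper opens to 85 mm and grips with 20 to 120 N. Pads are 22 mm wide; open, the fingers measure 114 mm over their backs; the gripper's body (76 mm by 85 mm) begins 54 mm behind the grasp point. The pads swing forward as they close: fully open they stand 13 mm farther back than shut.
Start: joints at [-82.678, 15.808, 86.224, -0, 77.962, -6.933], TCP at [0.142, -0.557, 0.256] pointing down, gripper open.
Joint ranges: [-165.64, 165.64], [-43.16, 119.46], [12.63, 154.43], [-67.54, 247.53], [6.08, 155.33], [-154.97, 154.97]. Speed limits (degrees/s): [147.25, 147.25, 180, 180, 180, 180].

## Interface

Orientations are given as a 3x3 rotation matrix whose columns are the frame's x, y, z axes.
In Python, from bench import readout, snapshot, camera_info, manip gives the robot as it stands.
- The arm moves only by the tool servo_tool, never from a script. Its argument "steps" is a list of rows, each a list of 7 numbers: the shift along the tool's x, y, z each as a share of 25 mm, from -1 to 1, then the turn, a rotation vector about the tool's x, y, z each as a share of 30 degrees, from -1 to 1, then the finger opening in mm, from 0 to 85.4. In form: [[dx, dy, dz, ax, ay, az, grip], ...]. A call has 1 to 8 rows; each row shifts and turns the commanded pose from where the row before left it, along the tool's axes as they then stand; what a row does not reach is not made up. A row lasts 1/12 s, in which the tool goes at most 41.7 mm and 7.16 degrees, less where a joint would pass 70% of its speed; a pose out of reach is approached as far as the arm can. A call with a number of a shift or a turn outside -1 to 1 is refused whole. A call with a gripper value outside its range is refused whole. The fingers move at their own pace and stop on an object; the grip force is fixed at half the most. Time passes only in rows, so rows that do not move let the fingers close. It gives the time, the measured TCP pose, the force, the opening and the grip force at its end, in the units of the state.
- readout.sense(): the state, without advancing time (a new reading comes with each control period).
- snapshot(name): name is "scene" or "top" or "wrist"; returns the picture (420x560x3 uint8, red, green, blue); there is no depth.
- camera_info(name): a dict with "intrinsics" (3x3 intrinsics, pixels), "view" (4x4, takes a point from world to camera coordinates); the wrist camera has in their place "T_tool_cam" (4x4, takes a point from camera to tool coordinates, whose origin is the TCP and whose axes are the flange's). Camera axes: x right, y up, looking along -z (the intrinsics and any distortion apply to the point x, -y, -z); pixel columns grow to the right and rows downward; lengths in m; the calibration is good to about 2 mm. A picture is of the moment at which its call begins: read the wrist's pose just before it. camera_info takes no time and is no camera call.
- manip.finish_job(): hands the job in; it is judged then, once.
The state is a dict: "clock": time; "q": joint angles; "qd": joint speeds; "tau": joint torques, N m; "tcp_pos": TCP position; "ee_rot": TCP orientation; "force": force on the tool from outside, world axes, zero at the start; "moment": the same for the moment, N m; "finger_gap": finger opening in m; "gripper_force": force on a finger pad.
Only numpy, scipy, OpenCV 4.12 (cv2) and the standard library are available. Lean on these libraries where they do the work, as an engineer would, in place of code of your own. Each camera call takes 0.05 s, during which the arm holds its last target. There are 200 camera calls.

## Working session

There is one attempt and no reset: what is moved stays moved. The work goes in short steps, Python scripts to look and compute and a tool call to move; the robot and the scene stay as the last step left them, time stands still between calls to the robot, and variables do not carry over. Pictures are saved under pics/ and viewed, at most 11 in all, crops included, and the job is handed in when it is done.

Besides the shell and the picture viewer there is one more tool, called after "Emit:" as name([rows], argument=value, ...), one row to a line, values as JSON. servo_tool: Moves the arm, as the interface text tells. Shift numbers are shares of 25 mm and turn numbers shares of 30 degrees, none past 1 either way. Its arguments: {"type":"object","properties":{"steps":{"type":"array"}},"required":["steps"]}

```bash
ls; mkdir -p pics
python3 - <<'E'
from bench import readout, snapshot, camera_info, manip
import cv2,numpy as np
for n in("scene","top"):
    cv2.imwrite(f"pics/{n}0.png",cv2.cvtColor(snapshot(n),cv2.COLOR_RGB2BGR))
    c=camera_info(n);print(n,np.round(c["intrinsics"],1).tolist(),np.round(c["view"],3).tolist(),c.keys())
print(camera_info("wrist"));s=readout.sense();print(s["clock"],s["tcp_pos"],s["ee_rot"],manip.finger_overhang)
E
```

```text
pics
scene [[499.9, 0.0, 277.4], [0.0, 499.9, 215.0], [0.0, 0.0, 1.0]] [[0.189, 0.982, -0.001, -0.155], [-0.772, 0.149, 0.618, 0.322], [0.607, -0.116, 0.786, -2.08], [0.0, 0.0, 0.0, 1.0]] dict_keys(['intrinsics', 'view'])
top [[458.9, 0.0, 279.0], [0.0, 458.9, 209.1], [0.0, 0.0, 1.0]] [[0.012, -1.0, 0.006, 0.018], [0.993, 0.013, 0.114, -0.582], [-0.114, 0.005, 0.993, -1.405], [0.0, 0.0, 0.0, 1.0]] dict_keys(['intrinsics', 'view'])
{'intrinsics': array([[342.46555416,   0.        , 274.47467794],
       [  0.        , 342.46555416, 206.47830555],
       [  0.        ,   0.        ,   1.        ]]), 'T_tool_cam': array([[-1.53009304e-03,  9.57199602e-01,  2.89424569e-01,
         7.49663705e-02],
       [ 9.99998742e-01,  1.58531770e-03,  4.36232587e-05,
         7.30486418e-04],
       [-4.17073727e-04,  2.89424272e-01, -9.57200824e-01,
        -1.17834361e-01],
       [ 0.00000000e+00,  0.00000000e+00,  0.00000000e+00,
         1.00000000e+00]])}
0.1 [ 0.14152433 -0.55685723  0.25552184] [[ 9.69213780e-01  2.46220648e-01 -2.04119619e-04]
 [ 2.46220639e-01 -9.69212358e-01  1.67384077e-03]
 [ 2.14298901e-04 -1.67256800e-03 -9.99998578e-01]] 0.025
```

View pics/scene0.png

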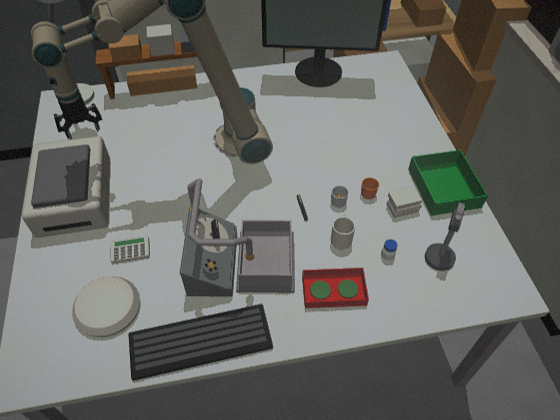

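View pics/top0.png

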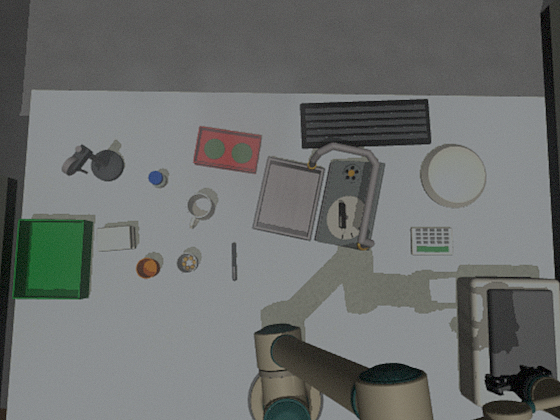

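The cup holding brass balls is at top (188,262) / scene (340,197). The mug is at top (201,207), the basin at top (288,198), and the black handle at top (342,215), with its pointer towards the robot. Next I'll enlarge crops to measure.

```bash
cat > h.py <<'E'
import numpy as np, cv2
from bench import readout, snapshot, camera_info, manip
def cam(name):
    c=camera_info(name); K=c["intrinsics"]
    if "view" in c: V=np.array(c["view"])
    else:
        s=readout.sense();T=np.eye(4);T[:3,:3]=s["ee_rot"];T[:3,3]=s["tcp_pos"];V=np.linalg.inv(T@c["T_tool_cam"])
    return np.array(K),V
def ray(kv,uv):
    K,V=kv; d=np.linalg.inv(K)@[uv[0],uv[1],1]; d=V[:3,:3].T@(d*[1,-1,-1]); return -V[:3,:3].T@V[:3,3], d/np.linalg.norm(d)
def plane(kv,uv,z):
    o,d=ray(kv,uv); return o+d*(z-o[2])/d[2]
def tri(obs):
    A=np.zeros((3,3));b=np.zeros(3)
    for kv,uv in obs:
        o,d=ray(kv,uv);P=np.eye(3)-np.outer(d,d);A+=P;b+=P@o
    p=np.linalg.solve(A,b); return p,[np.linalg.norm((np.eye(3)-np.outer(d,d))@(p-o)) for o,d in (ray(*x) for x in obs)]
def proj(kv,p):
    K,V=kv;c=V[:3,:3]@p+V[:3,3];q=K@(c*[1,-1,-1]);return q[:2]/q[2]
E
python3 - <<'E'
import cv2,numpy as np
t=cv2.imread("pics/top0.png");s=cv2.imread("pics/scene0.png")
a=cv2.resize(t[130:280,130:400],None,fx=2.9,fy=2.9,interpolation=cv2.INTER_CUBIC)
cv2.imwrite("pics/ct.png",a[:600,:783])
b=cv2.resize(s[170:310,170:420],None,fx=3.2,fy=3.2,interpolation=cv2.INTER_CUBIC)
cv2.imwrite("pics/cs.png",b)
E
```

```text
(no output)
```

View pics/ct.png

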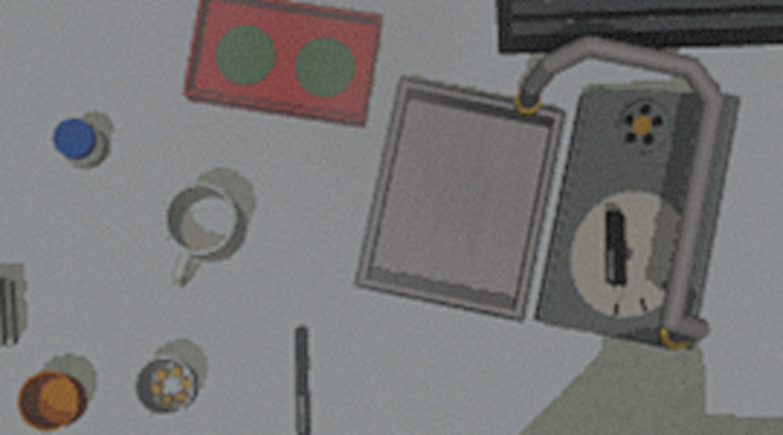

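View pics/cs.png

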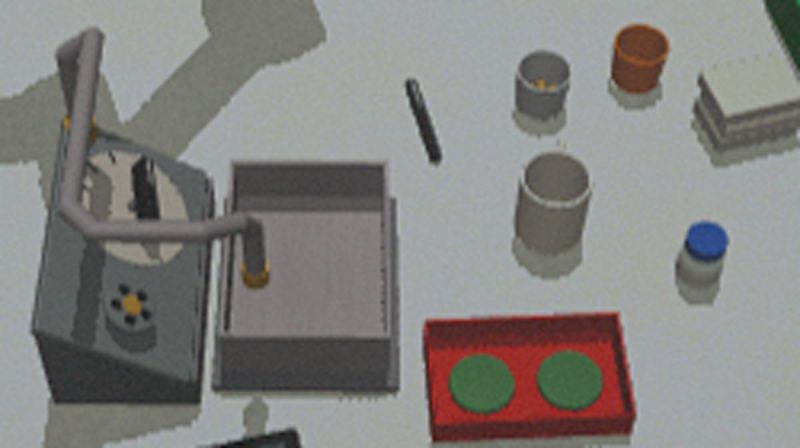

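The top crop shows the cup rim centred at about (168,386), the basin's outer corners at (404,76), (566,110), (523,320) and (357,286), and the handle from (612,207) to (618,285). The scene crop shows the cup rim at about (543,72) and the handle middle at about (147,188). I'll triangulate these.

Run:
```python
from h import *
T=cam("top");S=cam("scene")
ft=lambda c:((c[0]+.5)/2.9-.5+130,(c[1]+.5)/2.9-.5+130)
fs=lambda c:((c[0]+.5)/3.2-.5+170,(c[1]+.5)/3.2-.5+170)
np.set_printoptions(precision=4,suppress=True)
for n,a,b in [("cuprim",(168,386),(543,72)),("bFL",(404,76),(397,340)),("bFR",(566,110),(217,340)),("bNR",(523,320),(231,161)),("bNL",(357,286),(388,162)),
 ("handlemid",(614,247),(147,188)),("nose?",(618,285),(143,160)),("farend",(611,208),(152,222)),("spout",(527,104),(255,275)),("wheel",(641,124),(132,306)),("pipeNear",(676,325),(85,45)),("pipebend",(706,88),(72,210))]:
    print(n,*tri([(T,ft(a)),(S,fs(b))]))
R=np.array([plane(T,ft(a),.077)for a in [(404,76),(566,110),(523,320),(357,286)]]);print(R,R.mean(0),[np.linalg.norm(R[i]-R[i-1])for i in range(4)])
d=R[0]-R[3]+R[1]-R[2];print("yaw",np.degrees(np.arctan2(d[1],d[0])))
print("cup",plane(T,ft((168,386)),.058),plane(S,fs((543,72)),.058))
```

```text
cuprim [0.4123 0.305  0.0551] [np.float64(0.0036551520121736116), np.float64(0.003655152012173537)]
bFL [0.7417 0.063  0.0804] [np.float64(0.0048240495252135215), np.float64(0.00482404952521349)]
bFR [ 0.7073 -0.1099  0.0792] [np.float64(0.003777927171897741), np.float64(0.0037779271718976623)]
bNR [ 0.4853 -0.0647  0.074 ] [np.float64(0.004834459515862617), np.float64(0.004834459515862606)]
bNL [0.5182 0.1051 0.0722] [np.float64(0.0007990183071415175), np.float64(0.0007990183071415515)]
handlemid [ 0.5556 -0.1536  0.1408] [np.float64(0.0016352161350483378), np.float64(0.0016352161350483192)]
nose? [ 0.5179 -0.1555  0.1399] [np.float64(0.0036667943844860685), np.float64(0.003666794384486023)]
farend [ 0.5953 -0.1524  0.1362] [np.float64(0.0005337340741993511), np.float64(0.0005337340741993084)]
spout [ 0.695  -0.0642  0.1634] [np.float64(0.001762259544644702), np.float64(0.0017622595446447318)]
wheel [ 0.6835 -0.1838  0.1267] [np.float64(0.0013824678286620225), np.float64(0.0013824678286619922)]
pipeNear [ 0.4723 -0.1907  0.2735] [np.float64(0.0008016172970667367), np.float64(0.0008016172970667262)]
pipebend [ 0.6836 -0.2172  0.2936] [np.float64(0.0006400656031147187), np.float64(0.0006400656031147137)]
[[ 0.7417  0.0583  0.077 ]
 [ 0.7073 -0.1139  0.077 ]
 [ 0.4844 -0.0693  0.077 ]
 [ 0.5177  0.104   0.077 ]] [ 0.6128 -0.0052  0.077 ] [np.float64(0.22860813324818763), np.float64(0.17555825463641836), np.float64(0.22724925548886593), np.float64(0.17643288515317204)]
yaw -11.42938826903124
cup [0.4117 0.3008 0.058 ] [0.4146 0.3079 0.058 ]
```

Emit:
servo_tool([
  [0.3, -1, 0, 0, 0, -0.03, 85],
  [0.4, -1, 0, 0, 0, -0.04, 85],
  [0.4, -1, 0, 0, 0, -0.04, 85],
  [0.5, -1, 0, 0, 0, -0.05, 85],
  [0.5, -1, 0, 0, 0, -0.06, 85],
  [0.5, -1, 0, 0, 0, -0.07, 85],
  [0.5, -1, 0, 0, 0, -0.07, 85],
  [0.5, -1, 0, 0, -0.2, -0.07, 85],
])

```text
clock: 0.77
tcp_pos: [0.1591, -0.339, 0.2561]
ee_rot: [[0.887, 0.451, -0.096], [0.449, -0.892, -0.046], [-0.106, -0.002, -0.994]]
force: [0.7, 0.6, 0.4]
finger_gap: 0.0851
gripper_force: 0.0
```

```bash
cat > st.py <<'E'
from h import *
np.set_printoptions(precision=4,suppress=True)
s=readout.sense();p=np.array(s["tcp_pos"]);R=np.array(s["ee_rot"])
print(s["clock"],"p",p,"q",np.array(s["q"]),"gap",s["finger_gap"],s["gripper_force"],"F",np.array(s["force"]),"\n",R)
print("r",np.hypot(*p[:2]),"ang",np.degrees(np.arctan2(p[1],p[0])),"yaw y",np.degrees(np.arctan2(R[1,1],R[0,1])))
E
python3 st.py
```

```text
0.7667 p [ 0.1591 -0.339   0.2561] q [-69.9913  -1.7725 107.542   -6.3305  73.7094  -5.0743] gap 0.08507828169675832 0.0 F [0.7163 0.5763 0.3559] 
 [[ 0.8872  0.4513 -0.0958]
 [ 0.4489 -0.8924 -0.0463]
 [-0.1064 -0.002  -0.9943]]
r 0.3744850889852112 ang -64.86383103688908 yaw y -63.173245845423324
```

Emit:
servo_tool([
  [0.5, 0, 0, 0, 0.2, -0.064, 85],
  [1, 0, 0, 0, 0, -0.128, 85],
  [1, 0, 0, 0, 0, -0.128, 85],
  [1, 0, 0, 0, 0, -0.128, 85],
  [1, 0, 0, 0, 0, -0.128, 85],
  [1, 0, 0, 0, 0, -0.128, 85],
  [1, 0, 0, 0, 0, -0.128, 85],
  [1, 0, 0, 0, 0, -0.128, 85],
])

```text
clock: 1.43
tcp_pos: [0.3051, -0.2192, 0.2549]
ee_rot: [[0.557, 0.83, -0.002], [0.83, -0.557, 0.003], [0.002, -0.003, -1.0]]
force: [1.3, -1.3, -0.8]
finger_gap: 0.0849
gripper_force: 0.0
```

Emit:
servo_tool([
  [1, 0, 0, 0, 0, -0.128, 85],
  [1, 0, 0, 0, 0, -0.128, 85],
  [1, 0, 0, 0, 0, -0.128, 85],
  [1, 0, 0, 0, 0, -0.128, 85],
  [1, 0, 0, 0, 0, -0.128, 85],
  [1, 0, 0, 0, 0, -0.128, 85],
  [1, 0, 0, 0, 0, -0.128, 85],
  [1, 0, 0, 0, 0, -0.128, 85],
])

```text
clock: 2.1
tcp_pos: [0.3741, -0.034, 0.2554]
ee_rot: [[0.055, 0.998, -0.002], [0.998, -0.055, 0.003], [0.003, -0.002, -1.0]]
force: [0.3, 0.7, 0.0]
finger_gap: 0.0851
gripper_force: 0.0
```

Emit:
servo_tool([
  [1, 0, 0, 0, 0, -0.128, 85],
  [1, 0, 0, 0, 0, -0.128, 85],
  [1, 0.2, 0, 0, 0, -0.128, 85],
  [1, 0.4, 0, 0, 0, -0.12, 85],
  [1, 0.6, 0, 0, 0, -0.11, 85],
  [1, 0.6, 0, 0, 0, -0.11, 85],
  [0.5, 0.6, 0, 0, 0, -0.1, 85],
  [0, 0.4, 0, 0, 0, 0, 85],
])

```text
clock: 2.77
tcp_pos: [0.4219, 0.1445, 0.2558]
ee_rot: [[-0.369, 0.93, -0.002], [0.93, 0.369, 0.004], [0.005, -0.0, -1.0]]
force: [0.0, -0.6, -0.2]
finger_gap: 0.0848
gripper_force: 0.0
```

```bash
python3 st.py; python3 -c "
from h import *
np.save('k1.npy',np.array(cam('wrist')[1])); cv2.imwrite('pics/w1.png',cv2.cvtColor(snapshot('wrist'),cv2.COLOR_RGB2BGR))"
```

```text
2.7667 p [0.4219 0.1445 0.2558] q [  9.7494   4.5953 100.6742   0.2795  74.8112 -11.9649] gap 0.08481471742345553 0.0 F [ 0.026  -0.6049 -0.203 ] 
 [[-0.3688  0.9295 -0.0022]
 [ 0.9295  0.3688  0.0044]
 [ 0.0049 -0.0004 -1.    ]]
r 0.44598746954268076 ang 18.909428939915532 yaw y 21.64090598669484
```

View pics/w1.png

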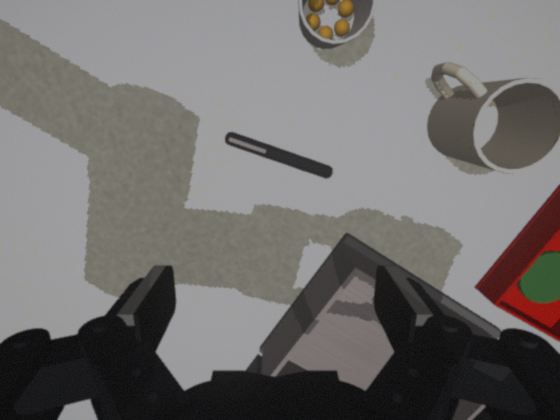

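The wrist view shows the cup with balls at the top edge (337,10), the mug at right, the marker in the middle and the basin below. I'll step closer and take two wrist views.

Emit:
servo_tool([
  [1, -0.2, 0, 0, 0, -0.1, 85],
  [1, -0.2, 0, 0, 0, -0.1, 85],
  [1, 0, 0, 0, 0, -0.1, 85],
  [0, 0, 0, 0, 0, 0, 85],
  [0, 0, 0, 0, 0, 0, 85],
])

```text
clock: 3.23
tcp_pos: [0.3812, 0.2058, 0.2562]
ee_rot: [[-0.506, 0.863, -0.002], [0.863, 0.506, 0.002], [0.003, -0.001, -1.0]]
force: [0.3, -0.1, 0.0]
finger_gap: 0.085
gripper_force: 0.0
```

```bash
cat > cap.py <<'E'
import sys
from h import *
n=sys.argv[1]
V=cam('wrist')[1]; np.save(n+'.npy',V); cv2.imwrite(f'pics/{n}.png',cv2.cvtColor(snapshot('wrist'),cv2.COLOR_RGB2BGR))
E
python3 cap.py w2; python3 st.py
```

```text
3.2833 p [0.3817 0.2054 0.2563] q [ 18.9666   3.4468 101.8812   0.1331  74.7174 -11.3956] gap 0.08512074369141595 0.0 F [ 0.0827 -0.9347  0.5021] 
 [[-0.5049  0.8632 -0.0015]
 [ 0.8632  0.5049  0.0019]
 [ 0.0024 -0.0003 -1.    ]]
r 0.43346069041025387 ang 28.28158083623892 yaw y 30.32710173629329
```

Emit:
servo_tool([
  [1, -0.2, 0, 0, 0, -0.08, 85],
  [1, 0, 0, 0, 0, -0.08, 85],
  [0.8, 0.2, 0, 0, 0, -0.08, 85],
  [0, 0, 0, 0, 0, 0, 85],
  [0, 0, 0, 0, 0, 0, 85],
])

```text
clock: 3.7
tcp_pos: [0.3443, 0.2649, 0.2566]
ee_rot: [[-0.609, 0.793, -0.001], [0.793, 0.609, 0.002], [0.002, 0.0, -1.0]]
force: [-0.1, 0.2, 0.1]
finger_gap: 0.0847
gripper_force: 0.0
```

```bash
python3 cap.py w3; python3 st.py
python3 - <<'E'
import cv2,numpy as np
a=cv2.imread('pics/w2.png');b=cv2.imread('pics/w3.png')
cv2.imwrite('pics/w23.png',np.hstack([a[0:300,150:550],b[50:350,150:550]]))
E
```

```text
3.75 p [0.3445 0.2646 0.2565] q [ 28.2259   3.4992 101.7891   0.1351  74.7237  -9.3017] gap 0.08479728212187235 0.0 F [ 0.2478  0.0979 -1.1303] 
 [[-0.6087  0.7934 -0.0013]
 [ 0.7934  0.6087  0.0019]
 [ 0.0023  0.0002 -1.    ]]
r 0.434340244265805 ang 37.52342544467564 yaw y 37.49205536471383
```

View pics/w23.png

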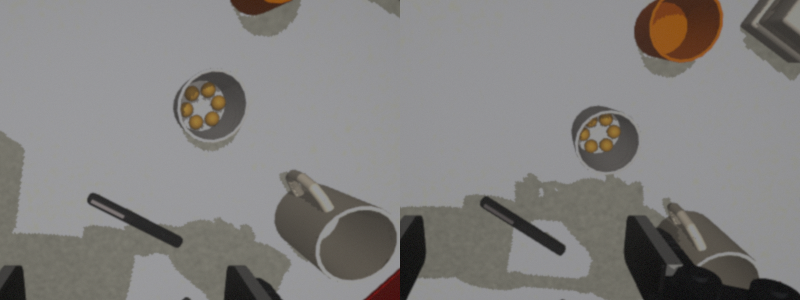

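Run:
```python
from h import *
np.set_printoptions(precision=4,suppress=True)
K=camera_info("wrist")["intrinsics"];o=[];r=[]
for n,(c,w) in {"w2":((361,106),40),"w3":((358,189),40)}.items():
    V=np.load(n+".npy");im=cv2.imread(f"pics/{n}.png");h=cv2.cvtColor(im,cv2.COLOR_BGR2HSV)
    m=cv2.inRange(h,(10,120,60),(35,255,255));m2=np.zeros_like(m);cv2.circle(m2,c,w,255,-1);ys,xs=np.nonzero(m&m2)
    uv=((xs.min()+xs.max())/2,(ys.min()+ys.max())/2);o.append(((K,V),uv));r.append(((K,V),c));print(n,uv,plane((K,V),uv,.0115),plane((K,V),c,.058))
print("balls",tri(o),"rim",tri(r))
```

```text
w2 (np.float64(353.0), np.float64(105.5)) [0.415  0.3074 0.0115] [0.4124 0.3057 0.058 ]
w3 (np.float64(349.5), np.float64(183.0)) [0.4157 0.3068 0.0115] [0.4113 0.3094 0.058 ]
balls (array([0.4142, 0.307 , 0.0163]), [np.float64(6.175596229142899e-05), np.float64(6.17559622913081e-05)]) rim (array([0.4166, 0.3082, 0.0409]), [np.float64(0.0007116425833818315), np.float64(0.0007116425833818768)])
```

Emit:
servo_tool([
  [0, 0.4, 0, 0, 0.2, 0, 85],
  [0, 0.4, 0, 0, 0.2, 0, 85],
  [0, 0.4, 0, 0, 0.2, 0, 85],
  [0, 0.4, 0, 0, 0.2, 0, 85],
  [0, 0.4, 0, 0, 0.2, 0, 85],
  [0, 0.4, 0, 0, 0.2, 0, 85],
  [0, 0.4, 0, 0, 0.2, 0, 85],
  [0, 0.4, 0, 0, 0.2, 0, 85],
])

```text
clock: 4.42
tcp_pos: [0.4094, 0.3125, 0.2568]
ee_rot: [[-0.404, 0.795, -0.453], [0.527, 0.607, 0.595], [0.748, 0.002, -0.664]]
force: [0.1, -0.6, -0.4]
finger_gap: 0.0847
gripper_force: 0.0
```

Emit:
servo_tool([
  [-0.8, 0, 0.2, 0, 0, 0, 85],
  [-0.8, 0, 0.2, 0, 0, 0, 85],
  [-0.8, 0, 0.2, 0, 0, 0, 85],
  [-0.8, 0, 0.2, 0, 0, 0, 85],
  [-0.8, 0, 0.2, 0, 0, 0, 85],
  [-0.8, 0, 0.2, 0, 0, 0, 85],
  [-0.7, 0, 0.2, 0, 0, 0, 85],
  [0, 0, 0, 0, 0, 0, 85],
])

```text
clock: 5.08
tcp_pos: [0.4482, 0.2595, 0.1277]
ee_rot: [[-0.402, 0.795, -0.454], [0.532, 0.607, 0.591], [0.745, -0.004, -0.667]]
force: [0.4, -0.2, 0.2]
finger_gap: 0.0851
gripper_force: 0.0
```

```bash
python3 st.py
cat > to.py <<'E'
# displacement to a world point in tool shares
import sys
from h import *
np.set_printoptions(precision=3,suppress=True)
s=readout.sense();g=np.array([float(a) for a in sys.argv[1:4]])
print("mm",(np.array(s["ee_rot"]).T@(g-s["tcp_pos"]))*1000,"shares",(np.array(s["ee_rot"]).T@(g-s["tcp_pos"]))/.025)
E
python3 to.py .413 .3065 .038
```

```text
5.0833 p [0.4482 0.2595 0.1277] q [ -0.9971  30.9751 100.1944  35.8121  84.8824 -53.4734] gap 0.08505946801991289 0.0 F [ 0.3664 -0.211   0.2416] 
 [[-0.4023  0.7948 -0.4543]
 [ 0.5317  0.6069  0.5908]
 [ 0.7453 -0.0039 -0.6667]]
r 0.5178853358553488 ang 30.07114104230213 yaw y 37.36243010400867
mm [-27.687   0.91  103.538] shares [-1.107  0.036  4.142]
```

Emit:
servo_tool([
  [-0.6, 0.04, 0, 0, 0, 0, 85],
  [-0.5, 0, 0.2, 0, 0, 0, 85],
  [0, 0, 0.8, 0, 0, 0, 85],
  [0, 0, 0.8, 0, 0, 0, 85],
  [0, 0, 0.8, 0, 0, 0, 85],
  [0, 0, 0.8, 0, 0, 0, 85],
  [0, 0, 0.7, 0, 0, 0, 85],
  [0, 0, 0, 0, 0, 0, 85],
])

```text
clock: 5.75
tcp_pos: [0.4099, 0.3098, 0.0407]
ee_rot: [[-0.405, 0.791, -0.459], [0.528, 0.612, 0.59], [0.747, -0.003, -0.665]]
force: [-0.4, -0.1, -0.2]
finger_gap: 0.0851
gripper_force: 0.0
```

```bash
python3 to.py .413 .3065 .038;python3 st.py
```

```text
mm [-4.957  0.412 -1.571] shares [-0.198  0.016 -0.063]
5.75 p [0.4099 0.3098 0.0407] q [  4.0528  36.4753 107.6826  40.502   72.8043 -59.1401] gap 0.08512717664506687 0.0 F [-0.4071 -0.1011 -0.1886] 
 [[-0.4049  0.7911 -0.4585]
 [ 0.5276  0.6117  0.5895]
 [ 0.7468 -0.0032 -0.665 ]]
r 0.5138340413790887 ang 37.077648476622876 yaw y 37.71163202085444
```

Emit:
servo_tool([
  [-0.15, 0, 0, 0, 0, 0, 85],
  [0, 0, 0, 0, 0, 0, 60],
  [0, 0, 0, 0, 0, 0, 50],
  [0, 0, 0, 0, 0, 0, 50],
  [0, 0, 0, 0, 0, 0, 50],
  [0, 0, 0, 0, 0, 0, 50],
  [0, 0, 0, 0, 0, 0, 50],
  [0, 0, 0, 0, 0, 0, 50],
])

```text
clock: 6.42
tcp_pos: [0.4153, 0.3068, 0.0402]
ee_rot: [[-0.408, 0.793, -0.453], [0.528, 0.609, 0.592], [0.745, 0.003, -0.667]]
force: [1.7, -3.9, 5.5]
finger_gap: 0.0615
gripper_force: 64.4
```

Emit:
servo_tool([
  [0.3, 0, -0.26, 0, 0, 0, 50],
  [0.5, 0, -0.44, 0, 0, 0, 50],
  [0.7, 0, -0.62, 0, 0, 0, 50],
  [0.7, 0, -0.62, 0, 0, 0, 50],
  [0.7, 0, -0.62, 0, 0, 0, 50],
  [0.7, 0, -0.62, 0, 0, 0, 50],
  [0.5, 0, -0.44, 0, 0, 0, 50],
  [0.2, 0, -0.18, 0, 0, 0, 50],
])

```text
clock: 7.08
tcp_pos: [0.4143, 0.3078, 0.185]
ee_rot: [[-0.41, 0.792, -0.451], [0.528, 0.61, 0.591], [0.744, 0.004, -0.669]]
force: [0.1, 0.2, -3.2]
finger_gap: 0.0613
gripper_force: 65.4
```

```bash
python3 st.py; python3 cap.py w4
```

```text
7.0833 p [0.4143 0.3078 0.185 ] q [  3.793   25.0783 100.686   38.3637  86.7213 -47.7118] gap 0.06130557227336177 65.35806750878692 F [ 0.1443  0.2128 -3.1567] 
 [[-0.4104  0.7925 -0.4512]
 [ 0.5278  0.6099  0.5911]
 [ 0.7436  0.0044 -0.6686]]
r 0.5161257797790312 ang 36.61634502302884 yaw y 37.5840362521755
```

View pics/w4.png

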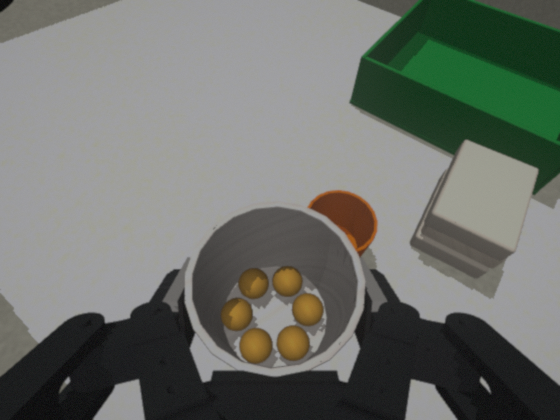

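The cup is held upright in the gripper with all six balls inside, so I'll plan the transfer next.

```bash
cat > plan.py <<'E'
# usage: plan.py N x y z phi theta  -> constant row (screw step) from the measured pose
import sys
from h import *
from scipy.linalg import logm,expm
from scipy.spatial.transform import Rotation as Ro
np.set_printoptions(precision=3,suppress=True)
def rot(phi,th):
    p,t=np.radians([phi,th]);y=np.array([np.cos(p),np.sin(p),0]);x=np.array([-np.sin(p),np.cos(p),0]);d=np.array([0,0,-1.])
    return np.stack([x*np.cos(t)-d*np.sin(t),y,x*np.sin(t)+d*np.cos(t)],1)
def steps(T0,T1,N):
    D=expm(np.real(logm(np.linalg.inv(T0)@T1))/N)
    print("N",N,"row",D[:3,3]/.025,np.degrees(Ro.from_matrix(D[:3,:3]).as_rotvec())/30)
    T=T0
    for i in range(N):
        T=T@D
        if i%4==3 or i==N-1: print(i+1,T[:3,3],"z",T[:3,2])
def pose(p,R): T=np.eye(4);T[:3,:3]=R;T[:3,3]=p;return T
def now():
    s=readout.sense();return pose(s["tcp_pos"],np.array(s["ee_rot"]))
if __name__=="__main__":
    T=now();a=[float(v) for v in sys.argv[1:]]
    for i in range(0,len(a),6):
        n,x,y,z,ph,th=a[i:i+6];T1=pose([x,y,z],rot(ph,th));steps(T,T1,int(n));T=T1
E
python3 plan.py 16 .56 -.03 .20 -8 -10  10 .57 -.03 .15 -8 -64
```

```text
N 16 row [-0.896  0.108 -0.391] [-0.032 -0.114  0.094]
4 [0.473 0.237 0.153] z [-0.304  0.471 -0.828]
8 [0.519 0.151 0.144] z [-0.176  0.291 -0.94 ]
12 [0.549 0.059 0.16 ] z [-0.08   0.069 -0.994]
16 [ 0.56 -0.03  0.2 ] z [-0.024 -0.172 -0.985]
N 10 row [0.122 0.04  0.168] [ 0.   -0.18  0.  ]
4 [ 0.565 -0.024  0.18 ] z [-0.073 -0.519 -0.852]
8 [ 0.569 -0.026  0.16 ] z [-0.111 -0.793 -0.599]
10 [ 0.57 -0.03  0.15] z [-0.125 -0.89  -0.438]
```

Emit:
servo_tool([
  [0.3, 0, -0.27, 0, 0, 0, 50],
  [0.6, 0, -0.54, 0, 0, 0, 50],
  [0.6, 0, -0.54, 0, 0, 0, 50],
  [0.3, 0, -0.27, 0, 0, 0, 50],
  [-0.5, 0.1, -0.2, -0.02, -0.06, 0.05, 50],
  [-0.9, 0.1, -0.4, -0.03, -0.11, 0.09, 50],
  [-0.9, 0.1, -0.4, -0.03, -0.11, 0.09, 50],
  [-0.9, 0.1, -0.4, -0.03, -0.11, 0.09, 50],
])

```text
clock: 7.8
tcp_pos: [0.4677, 0.2436, 0.2105]
ee_rot: [[-0.343, 0.88, -0.328], [0.735, 0.469, 0.49], [0.585, -0.073, -0.808]]
force: [-0.6, -0.2, -3.1]
finger_gap: 0.0618
gripper_force: 65.5
```

Emit:
servo_tool([
  [-0.9, 0.1, -0.4, -0.03, -0.11, 0.09, 50],
  [-0.9, 0.1, -0.4, -0.03, -0.11, 0.09, 50],
  [-0.9, 0.1, -0.4, -0.03, -0.11, 0.09, 50],
  [-0.9, 0.1, -0.4, -0.03, -0.11, 0.09, 50],
  [-0.9, 0.1, -0.4, -0.03, -0.11, 0.09, 50],
  [-0.9, 0.1, -0.4, -0.03, -0.11, 0.09, 50],
  [-0.6, 0.1, -0.2, -0.02, -0.07, 0.06, 50],
  [0, 0, 0, 0, 0, 0, 50],
])

```text
clock: 8.47
tcp_pos: [0.54, 0.0969, 0.2027]
ee_rot: [[-0.136, 0.982, -0.133], [0.968, 0.16, 0.192], [0.21, -0.103, -0.972]]
force: [-0.5, 0.3, -2.5]
finger_gap: 0.0615
gripper_force: 65.6
```

```bash
python3 st.py; python3 plan.py 4 .56 -.03 .22 -8 -10  10 .57 -.03 .15 -8 -64
```

```text
8.4667 p [0.54   0.0969 0.2027] q [ -3.7166  19.0906  90.6465  10.7733  78.9544 -15.2349] gap 0.06147460882188773 65.5636363523081 F [-0.4995  0.263  -2.5222] 
 [[-0.1361  0.9817 -0.1331]
 [ 0.9681  0.1603  0.1925]
 [ 0.2103 -0.1026 -0.9722]]
r 0.5486332172953122 ang 10.171278039128081 yaw y 9.27321891757447
N 4 row [-1.274  0.131 -0.267] [-0.052 -0.176  0.144]
4 [ 0.56 -0.03  0.22] z [-0.024 -0.172 -0.985]
N 10 row [0.168 0.04  0.237] [ 0.   -0.18  0.  ]
4 [ 0.565 -0.022  0.192] z [-0.073 -0.519 -0.852]
8 [ 0.569 -0.025  0.164] z [-0.111 -0.793 -0.599]
10 [ 0.57 -0.03  0.15] z [-0.125 -0.89  -0.438]
```

Emit:
servo_tool([
  [-0.7, 0.08, -0.15, -0.03, -0.1, 0.082, 50],
  [-0.75, 0.08, -0.15, -0.03, -0.1, 0.082, 50],
  [-0.75, 0.08, -0.15, -0.03, -0.1, 0.082, 50],
  [-0.75, 0.08, -0.15, -0.03, -0.1, 0.082, 50],
  [-0.75, 0.08, -0.15, -0.03, -0.1, 0.082, 50],
  [-0.75, 0.08, -0.15, -0.03, -0.1, 0.082, 50],
  [-0.7, 0.08, -0.15, -0.03, -0.1, 0.082, 50],
  [0, 0, 0, 0, 0, 0, 50],
])

```text
clock: 9.13
tcp_pos: [0.5576, -0.0295, 0.2218]
ee_rot: [[0.135, 0.991, -0.025], [0.976, -0.137, -0.167], [-0.169, -0.002, -0.986]]
force: [0.4, 0.4, -3.3]
finger_gap: 0.0618
gripper_force: 65.7
```

```bash
python3 st.py; python3 plan.py 10 .57 -.035 .15 -8 -66
```

```text
9.1333 p [ 0.5576 -0.0295  0.2218] q [ -4.2759  16.5073  90.9812 -10.1337  73.4728   6.5651] gap 0.061803039300280076 65.68327805172885 F [ 0.352   0.3827 -3.2617] 
 [[ 0.1348  0.9906 -0.0248]
 [ 0.9763 -0.1371 -0.1673]
 [-0.1691 -0.0017 -0.9856]]
r 0.5583680212177979 ang -3.0306333611308403 yaw y -7.8778891915578475
N 10 row [0.159 0.053 0.253] [-0.    -0.188  0.001]
4 [ 0.564 -0.023  0.193] z [-0.075 -0.528 -0.846]
8 [ 0.568 -0.028  0.163] z [-0.114 -0.809 -0.577]
10 [ 0.57  -0.035  0.15 ] z [-0.127 -0.905 -0.407]
```

Emit:
servo_tool([
  [0.16, 0.05, 0.25, 0, -0.19, 0, 50],
  [0.16, 0.05, 0.25, 0, -0.19, 0, 50],
  [0.16, 0.05, 0.25, 0, -0.19, 0, 50],
  [0.16, 0.05, 0.25, 0, -0.19, 0, 50],
  [0.16, 0.05, 0.25, 0, -0.19, 0, 50],
  [0.16, 0.05, 0.25, 0, -0.19, 0, 50],
  [0.16, 0.05, 0.25, 0, -0.15, 0, 50],
  [0.1, 0, 0.2, 0, -0.1, 0, 50],
])

```text
clock: 9.8
tcp_pos: [0.5665, -0.0248, 0.1628]
ee_rot: [[0.079, 0.991, -0.109], [0.619, -0.135, -0.773], [-0.781, -0.007, -0.624]]
force: [0.3, -0.7, -5.0]
finger_gap: 0.0616
gripper_force: 66.4
```

```bash
python3 st.py
```

```text
9.8 p [ 0.5665 -0.0248  0.1628] q [ 15.3632  32.3871  93.1168 -46.149   83.6844  40.785 ] gap 0.06160232501901388 66.4171171039925 F [ 0.3151 -0.6796 -5.0022] 
 [[ 0.0791  0.9909 -0.1094]
 [ 0.6195 -0.1348 -0.7734]
 [-0.781  -0.0066 -0.6244]]
r 0.5669969653621267 ang -2.5020254953208894 yaw y -7.746087789707693
```

Emit:
servo_tool([
  [0, 0, 0, 0, -0.12, 0, 50],
  [0, 0, 0, 0, -0.12, 0, 50],
  [0, 0, 0, 0, -0.12, 0, 50],
  [0, 0, 0, 0, -0.1, 0, 50],
  [0, 0, 0, 0, -0.1, 0, 50],
  [0, 0, 0, 0, 0, 0, 50],
  [0, 0, 0, 0, 0, 0, 50],
  [0, 0, 0, 0, 0, 0, 50],
])

```text
clock: 10.47
tcp_pos: [0.5671, -0.0268, 0.1661]
ee_rot: [[0.05, 0.991, -0.128], [0.371, -0.137, -0.919], [-0.927, -0.002, -0.374]]
force: [0.3, -0.5, -0.5]
finger_gap: 0.0614
gripper_force: 66.2
```

```bash
python3 st.py; python3 cap.py w5
python3 - <<'E'
from h import *
a=cv2.cvtColor(snapshot('top'),cv2.COLOR_RGB2BGR);b=cv2.imread('pics/w5.png')
a=cv2.resize(a[120:270,160:420],(400,231));c=cv2.cvtColor(snapshot('scene'),cv2.COLOR_RGB2BGR)
c=cv2.resize(c[150:300,160:420],(400,231))
cv2.imwrite('pics/m5.png',np.hstack([np.vstack([a,c]),cv2.resize(b,(400,462))]))
E
```

```text
10.4667 p [ 0.5671 -0.0268  0.1661] q [ 19.1192  39.5415  93.027  -55.8469  93.3008  48.8212] gap 0.06138405827342498 66.15326064638793 F [ 0.2555 -0.4992 -0.4731] 
 [[ 0.0497  0.9906 -0.1277]
 [ 0.3705 -0.137  -0.9187]
 [-0.9275 -0.0016 -0.3738]]
r 0.5677409639603083 ang -2.7071869221169567 yaw y -7.8762596063145205
```

View pics/m5.png

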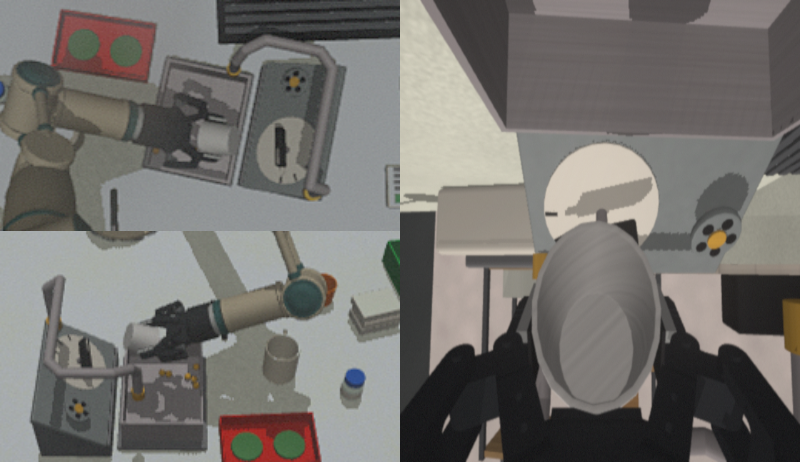

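The wrist view shows the cup empty, and the scene view shows brass balls in the basin. Next I'll take the cup back to its original place, which is known to be clear.

```bash
python3 plan.py 8 .557 -.02 .23 -8 -10  16 .4145 .3075 .22 37.6 48
```

```text
N 8 row [-0.2   -0.056 -0.261] [0.    0.242 0.   ]
4 [ 0.563 -0.016  0.198] z [-0.087 -0.624 -0.777]
8 [ 0.557 -0.02   0.23 ] z [-0.024 -0.172 -0.985]
N 16 row [ 0.887 -0.159  0.314] [ 0.032  0.114 -0.094]
4 [0.546 0.066 0.192] z [-0.081  0.069 -0.994]
8 [0.517 0.156 0.178] z [-0.178  0.29  -0.94 ]
12 [0.472 0.239 0.188] z [-0.307  0.469 -0.828]
16 [0.415 0.307 0.22 ] z [-0.453  0.589 -0.669]
```

Emit:
servo_tool([
  [-0.16, -0.04, -0.3, 0, 0.19, 0, 50],
  [-0.16, -0.04, -0.3, 0, 0.19, 0, 50],
  [-0.16, -0.04, -0.3, 0, 0.19, 0, 50],
  [-0.16, -0.04, -0.3, 0, 0.19, 0, 50],
  [-0.16, -0.04, -0.3, 0, 0.2, 0, 50],
  [-0.16, -0.04, -0.3, 0, 0.2, 0, 50],
  [-0.16, -0.04, -0.3, 0, 0.2, 0, 50],
  [-0.16, -0.04, -0.3, 0, 0.2, 0, 50],
])

```text
clock: 11.28
tcp_pos: [0.5622, -0.0032, 0.2312]
ee_rot: [[0.128, 0.991, -0.046], [0.925, -0.136, -0.356], [-0.359, 0.003, -0.933]]
force: [-0.5, -0.6, -1.6]
finger_gap: 0.0616
gripper_force: 66.1
```

Emit:
servo_tool([
  [0, -0.04, -0.2, 0, 0.2, 0, 50],
  [0, -0.04, -0.2, 0, 0.2, 0, 50],
  [0.85, -0.15, 0.2, 0.03, 0.11, -0.09, 50],
  [0.85, -0.15, 0.2, 0.03, 0.11, -0.09, 50],
  [0.85, -0.15, 0.2, 0.03, 0.11, -0.09, 50],
  [0.85, -0.15, 0.2, 0.03, 0.11, -0.09, 50],
  [0.85, -0.15, 0.2, 0.03, 0.11, -0.09, 50],
  [0.85, -0.15, 0.2, 0.03, 0.11, -0.09, 50],
])

```text
clock: 11.95
tcp_pos: [0.5391, 0.1265, 0.2084]
ee_rot: [[-0.127, 0.985, -0.116], [0.972, 0.147, 0.183], [0.198, -0.089, -0.976]]
force: [-0.4, 0.3, -1.9]
finger_gap: 0.0617
gripper_force: 66.1
```

```bash
python3 st.py; python3 plan.py 10 .4145 .3075 .20 37.6 48
```

```text
11.95 p [0.5391 0.1265 0.2084] q [ -0.5132  18.4592  90.5521  10.7401  78.0601 -11.3805] gap 0.061709409194622006 66.08911127754254 F [-0.4281  0.2555 -1.9362] 
 [[-0.1274  0.9851 -0.1159]
 [ 0.972   0.1473  0.1834]
 [ 0.1977 -0.0893 -0.9762]]
r 0.5537297630581287 ang 13.203186369403763 yaw y 8.502047787492849
N 10 row [ 0.753 -0.187  0.458] [ 0.034  0.115 -0.094]
4 [0.5   0.205 0.189] z [-0.234  0.387 -0.892]
8 [0.446 0.277 0.191] z [-0.377  0.538 -0.754]
10 [0.414 0.307 0.2  ] z [-0.453  0.589 -0.669]
```

Emit:
servo_tool([
  [0.75, -0.2, 0.4, 0.03, 0.115, -0.094, 50],
  [0.75, -0.2, 0.4, 0.03, 0.115, -0.094, 50],
  [0.75, -0.2, 0.4, 0.03, 0.115, -0.094, 50],
  [0.75, -0.2, 0.4, 0.03, 0.115, -0.094, 50],
  [0.75, -0.2, 0.4, 0.03, 0.115, -0.094, 50],
  [0.75, -0.2, 0.4, 0.04, 0.115, -0.094, 50],
  [0.75, -0.2, 0.4, 0.04, 0.115, -0.094, 50],
  [0.75, -0.2, 0.4, 0.04, 0.115, -0.094, 50],
])

```text
clock: 12.62
tcp_pos: [0.4467, 0.271, 0.2008]
ee_rot: [[-0.382, 0.845, -0.375], [0.653, 0.534, 0.537], [0.654, -0.04, -0.755]]
force: [-0.1, -0.3, -0.5]
finger_gap: 0.0613
gripper_force: 66.0
```

Emit:
servo_tool([
  [0.75, -0.2, 0.4, 0.04, 0.115, -0.094, 50],
  [0.75, -0.2, 0.4, 0.04, 0.115, -0.094, 50],
  [0, 0, 0, 0, 0, 0, 50],
  [0, 0, 0, 0, 0, 0, 50],
])

```text
clock: 12.95
tcp_pos: [0.4165, 0.2995, 0.211]
ee_rot: [[-0.411, 0.789, -0.456], [0.533, 0.614, 0.583], [0.74, -0.004, -0.673]]
force: [0.2, 0.3, -2.0]
finger_gap: 0.0619
gripper_force: 66.1
```

```bash
python3 st.py; python3 plan.py 10 .4145 .3075 .055 37.6 48;python3 - <<'E'
from h import *
c=np.array([.744,.004,-.669]); print("cup axis",np.array(readout.sense()["ee_rot"])@c)
E
```

```text
12.95 p [0.4165 0.2995 0.211 ] q [  3.2269  23.5291  98.5392  37.395   90.0566 -45.6292] gap 0.0619265694819498 66.09409364231396 F [ 0.2255  0.3373 -1.973 ] 
 [[-0.4106  0.7895 -0.4562]
 [ 0.5329  0.6137  0.5826]
 [ 0.7399 -0.0039 -0.6727]]
r 0.5129851662643304 ang 35.72072630306942 yaw y 37.860863572889734
N 10 row [-0.442  0.015  0.441] [-0.001  0.001  0.   ]
4 [0.416 0.303 0.149] z [-0.455  0.585 -0.671]
8 [0.415 0.306 0.086] z [-0.454  0.588 -0.67 ]
10 [0.414 0.307 0.055] z [-0.453  0.589 -0.669]
cup axis [0.00282232 0.00918431 1.00051021]
```

Emit:
servo_tool([
  [-0.44, 0, 0.44, 0, 0, 0, 50],
  [-0.44, 0, 0.44, 0, 0, 0, 50],
  [-0.44, 0, 0.44, 0, 0, 0, 50],
  [-0.44, 0, 0.44, 0, 0, 0, 50],
  [-0.44, 0.05, 0.44, 0, 0, 0, 50],
  [-0.44, 0.05, 0.44, 0, 0, 0, 50],
  [-0.44, 0.05, 0.44, 0, 0, 0, 50],
  [-0.44, 0, 0.44, 0, 0, 0, 50],
])

```text
clock: 13.62
tcp_pos: [0.4172, 0.3062, 0.0863]
ee_rot: [[-0.412, 0.79, -0.453], [0.533, 0.613, 0.583], [0.739, -0.001, -0.674]]
force: [0.1, 0.9, -2.2]
finger_gap: 0.0614
gripper_force: 66.1
```

Emit:
servo_tool([
  [-0.44, 0, 0.44, 0, 0, 0, 50],
  [-0.44, 0, 0.44, 0, 0, 0, 50],
  [-0.1, 0, 0.1, 0, 0, 0, 50],
  [-0.1, 0, 0.1, 0, 0, 0, 50],
  [0, 0, 0, 0, 0, 0, 50],
])

```text
clock: 14.03
tcp_pos: [0.415, 0.308, 0.0487]
ee_rot: [[-0.41, 0.79, -0.456], [0.532, 0.613, 0.584], [0.741, -0.003, -0.672]]
force: [-0.6, 0.3, -1.1]
finger_gap: 0.0617
gripper_force: 66.1
```

Emit:
servo_tool([
  [-0.1, 0, 0.1, 0, 0, 0, 50],
  [-0.06, 0, 0.06, 0, 0, 0, 50],
  [0, 0, 0, 0, 0, 0, 50],
  [-0.04, 0, 0.04, 0, 0, 0, 50],
  [0, 0, 0, 0, 0, 0, 50],
])

```text
clock: 14.45
tcp_pos: [0.4141, 0.3086, 0.0416]
ee_rot: [[-0.41, 0.79, -0.456], [0.532, 0.614, 0.584], [0.741, -0.003, -0.671]]
force: [-0.1, 0.4, -2.3]
finger_gap: 0.0612
gripper_force: 66.1
```

Emit:
servo_tool([
  [-0.04, 0, 0.04, 0, 0, 0, 50],
  [0, 0, 0, 0, 0, 0, 50],
  [0, 0, 0, 0, 0, 0, 50],
])

```text
clock: 14.7
tcp_pos: [0.4142, 0.3087, 0.0404]
ee_rot: [[-0.41, 0.79, -0.456], [0.531, 0.613, 0.584], [0.742, -0.003, -0.671]]
force: [0.5, -0.6, 0.1]
finger_gap: 0.0613
gripper_force: 66.2
```

Emit:
servo_tool([
  [0, 0, 0, 0, 0, 0, 64],
  [0, 0, 0, 0, 0, 0, 70],
  [0, 0, 0, 0, 0, 0, 85],
  [0, 0, 0, 0, 0, 0, 85],
  [0, 0, 0, 0, 0, 0, 85],
  [0, 0, -0.3, 0, 0, 0, 85],
  [0, 0, -0.7, 0, 0, 0, 85],
  [0, 0, -1, 0, 0, 0, 85],
])

```text
clock: 15.37
tcp_pos: [0.4355, 0.2794, 0.0737]
ee_rot: [[-0.408, 0.789, -0.46], [0.531, 0.615, 0.583], [0.743, -0.007, -0.67]]
force: [0.6, -0.4, 0.4]
finger_gap: 0.0851
gripper_force: 0.0
```

Emit:
servo_tool([
  [0, 0, -1, 0, 0, 0, 85],
  [0, 0, -1, 0, 0, 0, 85],
  [0, 0, -1, 0, 0, 0, 85],
  [0.3, 0, -1, 0, 0, 0, 85],
  [0.7, 0, -0.6, 0, 0, 0, 85],
  [0.7, 0, -0.6, 0, 0, 0, 85],
  [0, 0, 0, 0, 0, 0, 85],
])

```text
clock: 15.95
tcp_pos: [0.4805, 0.2259, 0.1967]
ee_rot: [[-0.414, 0.79, -0.452], [0.531, 0.613, 0.585], [0.739, 0.003, -0.673]]
force: [1.5, -0.6, -0.2]
finger_gap: 0.0849
gripper_force: 0.0
```

```bash
python3 st.py
python3 - <<'E'
from h import *
np.set_printoptions(precision=4,suppress=True)
a=cv2.cvtColor(snapshot('top'),cv2.COLOR_RGB2BGR);cv2.imwrite('pics/t6.png',a)
b=cv2.cvtColor(snapshot('scene'),cv2.COLOR_RGB2BGR);cv2.imwrite('pics/s6.png',b)
# brass blobs in basin, scene + top
for n,im,roi in(("top",a,(230,150,335,245)),("scene",b,(235,215,300,295))):
    h=cv2.cvtColor(im,cv2.COLOR_BGR2HSV);m=cv2.inRange(h,(8,90,50),(32,255,255))
    k,_,st,c=cv2.connectedComponentsWithStats(m)
    print(n,[(c[i].round(1).tolist(),int(st[i,4])) for i in range(1,k) if roi[0]<c[i][0]<roi[2] and roi[1]<c[i][1]<roi[3]])
up=lambda im,f:cv2.resize(im,None,fx=f,fy=f,interpolation=cv2.INTER_CUBIC)
A=up(a[150:285,140:380],1.66)[:224,:398];B=up(b[170:305,165:405],1.66)[:224,:398]
C=up(a[180:250,310:390],5.0)[:350,:398];D=up(b[190:260,180:260],5)[:350,:398]
cv2.imwrite('pics/m6.png',np.vstack([np.hstack([A,B]),np.hstack([C,D])]))
E
```

```text
15.95 p [0.4805 0.2259 0.1967] q [ -3.8221  28.3074  92.2157  33.7534  94.5808 -49.8742] gap 0.08492137013389293 0.0 F [ 1.4949 -0.5924 -0.1782] 
 [[-0.4145  0.79   -0.4517]
 [ 0.5307  0.613   0.5853]
 [ 0.7393  0.0028 -0.6734]]
r 0.5309898180499201 ang 25.178090349068096 yaw y 37.80984857428328
top [([231.0, 152.5], 2), ([252.0, 153.5], 2), ([242.0, 163.0], 1), ([308.0, 162.0], 1), ([312.8, 167.2], 18), ([243.0, 171.0], 1), ([265.2, 202.0], 6), ([266.8, 208.9], 24), ([283.6, 216.3], 26)]
scene [([287.1, 237.6], 11), ([267.4, 242.0], 27), ([284.8, 246.4], 40), ([249.2, 256.2], 40)]
```

View pics/m6.png

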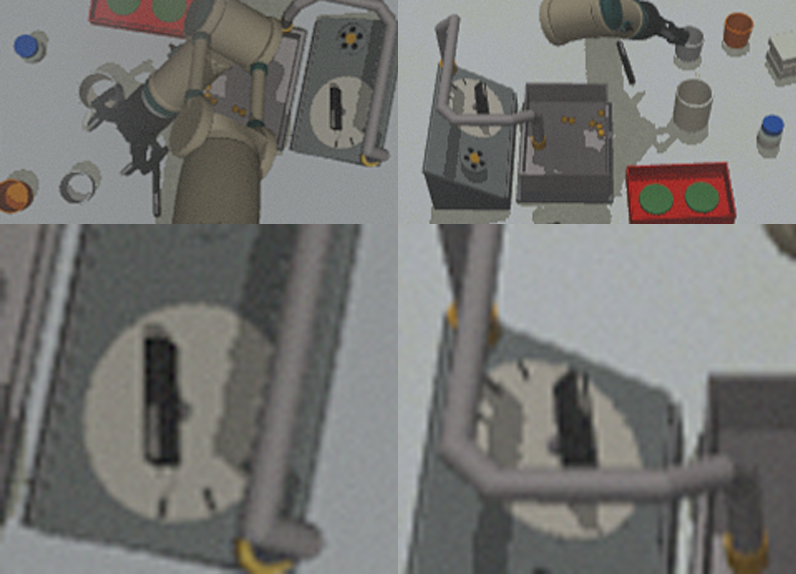

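Six brass balls lie in the basin: scene blobs around (285,244) and (267,242) have a total area equal to six. The cup stands upright where it was, and the wheel and bystanders look unmoved. The bar handle stands at roughly 17° open. Next I'll plan a hover along the panel normal.

```bash
cat > val.py <<'E'
from plan import *
Y=np.radians(-11.4);ux=np.array([np.cos(Y),np.sin(Y),0]);uy=np.array([-ux[1],ux[0],0]);uz=np.array([0,0,1.])
c,s_=np.cos(np.radians(35)),np.sin(np.radians(35))
n=uz*c+uy*s_; sl=-uy*c+uz*s_
def ptr(a): a=np.radians(a);return -ux*np.cos(a)+sl*np.sin(a)
def Rb(a): x=ptr(a);return np.stack([x,np.cross(-n,x),-n],1)
H=np.array([.5556,-.1536,.1408])
E
python3 - <<'E'
from val import *
T1=pose([.46,.10,.30],rot(55,5));T2=pose(H+n*.12,Rb(17));print(Rb(17),H+n*.12)
steps(now(),T1,12);steps(T1,T2,14)
E
```

```text
[[-0.985 -0.132 -0.113]
 [-0.046  0.826 -0.562]
 [ 0.168 -0.549 -0.819]] [ 0.569 -0.086  0.239]
N 12 row [-0.049 -0.332 -0.446] [ 0.021 -0.118 -0.044]
4 [0.475 0.178 0.222] z [-0.366  0.414 -0.834]
8 [0.469 0.136 0.259] z [-0.235  0.232 -0.944]
12 [0.46 0.1  0.3 ] z [-0.071  0.05  -0.996]
N 14 row [-0.473 -0.377  0.245] [ 0.089 -0.016 -0.09 ]
4 [0.479 0.043 0.274] z [-0.133 -0.128 -0.983]
8 [ 0.508 -0.012  0.256] z [-0.155 -0.31  -0.938]
12 [ 0.546 -0.063  0.243] z [-0.137 -0.483 -0.865]
14 [ 0.569 -0.086  0.239] z [-0.113 -0.562 -0.819]
```

Emit:
servo_tool([
  [-0.05, -0.33, -0.45, 0.02, -0.12, -0.045, 60],
  [-0.05, -0.33, -0.45, 0.02, -0.12, -0.045, 60],
  [-0.05, -0.33, -0.45, 0.02, -0.12, -0.045, 60],
  [-0.05, -0.33, -0.45, 0.02, -0.12, -0.045, 60],
  [-0.05, -0.33, -0.45, 0.02, -0.12, -0.045, 60],
  [-0.05, -0.33, -0.45, 0.02, -0.12, -0.045, 60],
  [-0.05, -0.33, -0.45, 0.02, -0.12, -0.045, 60],
  [-0.05, -0.33, -0.45, 0.02, -0.12, -0.045, 60],
])

```text
clock: 16.72
tcp_pos: [0.4689, 0.1357, 0.2575]
ee_rot: [[-0.725, 0.65, -0.227], [0.609, 0.76, 0.228], [0.321, 0.028, -0.947]]
force: [1.0, -0.4, -0.1]
finger_gap: 0.0599
gripper_force: 0.0
```

Emit:
servo_tool([
  [-0.05, -0.33, -0.45, 0.02, -0.12, -0.045, 60],
  [-0.05, -0.33, -0.45, 0.02, -0.12, -0.045, 60],
  [-0.05, -0.33, -0.45, 0.02, -0.12, -0.045, 60],
  [-0.05, -0.33, -0.45, 0.02, -0.12, -0.045, 60],
  [-0.4, -0.35, 0.2, 0.09, -0.015, -0.09, 60],
  [-0.4, -0.35, 0.2, 0.09, -0.015, -0.09, 60],
  [-0.4, -0.35, 0.2, 0.09, -0.015, -0.09, 60],
  [-0.4, -0.35, 0.2, 0.09, -0.015, -0.09, 60],
])

```text
clock: 17.38
tcp_pos: [0.4744, 0.0489, 0.2783]
ee_rot: [[-0.914, 0.387, -0.123], [0.402, 0.906, -0.133], [0.06, -0.171, -0.983]]
force: [0.2, 0.4, -0.4]
finger_gap: 0.0598
gripper_force: 0.0
```

```bash
python3 st.py
python3 - <<'E'
from val import *
T2=pose(H+n*.13,Rb(17));steps(now(),T2,10)
E
```

```text
17.3833 p [0.4744 0.0489 0.2783] q [  2.7202  10.9358  90.5284  -7.2976  86.0773 -62.8396] gap 0.05978829968780612 0.0 F [ 0.1731  0.3872 -0.3941] 
 [[-0.9136  0.3875 -0.1235]
 [ 0.4022  0.9059 -0.1327]
 [ 0.0604 -0.1709 -0.9834]]
r 0.4768710416387363 ang 5.890951196336192 yaw y 66.84298688835446
N 10 row [-0.492 -0.38   0.229] [ 0.088 -0.014 -0.09 ]
4 [ 0.506 -0.007  0.262] z [-0.149 -0.312 -0.938]
8 [ 0.546 -0.058  0.251] z [-0.135 -0.483 -0.865]
10 [ 0.57  -0.081  0.247] z [-0.113 -0.562 -0.819]
```

Emit:
servo_tool([
  [-0.49, -0.38, 0.23, 0.088, -0.014, -0.09, 60],
  [-0.49, -0.38, 0.23, 0.088, -0.014, -0.09, 60],
  [-0.49, -0.38, 0.23, 0.088, -0.014, -0.09, 60],
  [-0.49, -0.38, 0.23, 0.088, -0.014, -0.09, 60],
  [-0.49, -0.38, 0.23, 0.088, -0.014, -0.09, 60],
  [-0.49, -0.38, 0.23, 0.088, -0.014, -0.09, 60],
  [0, 0, 0, 0, 0, 0, 60],
  [0, 0, 0, 0, 0, 0, 60],
])

```text
clock: 18.05
tcp_pos: [0.5243, -0.0322, 0.2551]
ee_rot: [[-0.986, 0.081, -0.148], [0.134, 0.909, -0.395], [0.103, -0.409, -0.907]]
force: [-0.5, 1.5, -0.1]
finger_gap: 0.0603
gripper_force: 0.0
```

```bash
python3 cap.py w7; python3 st.py
```

```text
18.1 p [ 0.5242 -0.0322  0.2558] q [  3.2332  17.6074  88.2687 -22.8001  85.102  -76.0801] gap 0.05984824048138158 0.0 F [ 0.2716 -1.3901 -0.0609] 
 [[-0.9857  0.0817 -0.1471]
 [ 0.1343  0.9088 -0.395 ]
 [ 0.1014 -0.4091 -0.9068]]
r 0.5252075598445101 ang -3.5113649756404444 yaw y 84.86284599315336
```

Emit:
servo_tool([
  [-0.49, -0.38, 0.23, 0.088, -0.014, -0.09, 60],
  [-0.49, -0.38, 0.23, 0.088, -0.014, -0.09, 60],
  [-0.49, -0.38, 0.23, 0.088, -0.014, -0.09, 60],
  [-0.49, -0.38, 0.23, 0.088, -0.014, -0.09, 60],
  [0, 0, 0, 0, 0, 0, 60],
  [0, 0, 0, 0, 0, 0, 60],
])

```text
clock: 18.6
tcp_pos: [0.5694, -0.0793, 0.248]
ee_rot: [[-0.985, -0.128, -0.113], [-0.044, 0.829, -0.557], [0.165, -0.544, -0.823]]
force: [-0.8, -0.7, 0.3]
finger_gap: 0.0602
gripper_force: 0.0
```

```bash
python3 cap.py w8; python3 st.py
python3 - <<'E'
import cv2,numpy as np
a=cv2.imread('pics/w7.png');b=cv2.imread('pics/w8.png')
cv2.imwrite('pics/w78.png',np.hstack([a[:,80:480],b[:,80:480]]))
E
```

```text
18.65 p [ 0.5694 -0.0794  0.2484] q [  3.7828  21.8612  87.0152 -33.5526  82.779  -83.7803] gap 0.060014050119021875 0.0 F [-1.2137  0.1289  0.2892] 
 [[-0.9855 -0.1274 -0.112 ]
 [-0.0439  0.8294 -0.5569]
 [ 0.1639 -0.5439 -0.823 ]]
r 0.5749346035050096 ang -7.933940779850897 yaw y 98.73165835699812
```

View pics/w78.png

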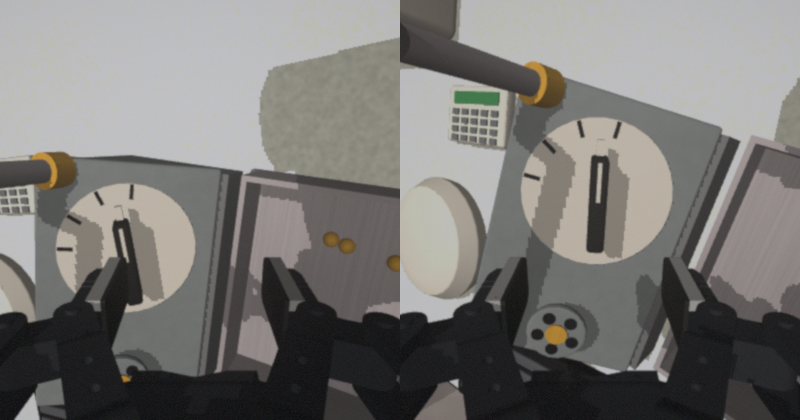

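The views show the bar and the four ticks clearly. In w8 the ticks are at (617,129), (580,129), (548,146) and (531,177), and the bar runs from (600,155) to (596,252). In w7 the ticks are at (131,191), (98,198), (73,219) and (64,249), and the bar runs from (121,220) to (135,303). I'll triangulate these.

Run:
```python
from val import *
np.set_printoptions(precision=4,suppress=True)
K=camera_info("wrist")["intrinsics"];A=(K,np.load("w7.npy"));B=(K,np.load("w8.npy"))
f=lambda a,b:tri([(A,(a[0]+80,a[1])),(B,(b[0]-320,b[1]))])
P={}
for k,a,b in[("t0",(131,191),(617,129)),("t30",(98,198),(580,129)),("t60",(73,219),(548,146)),("t90",(64,249),(531,177)),("disc",(126.5,247.5),(596.5,191)),("near",(121,220),(600,155)),("far",(135,303),(596,252)),("wheel",(127,378),(556,335))]:
    P[k],e=f(a,b);print(k,P[k],round(e[0]*1e3,2))
C=P["disc"]
for k in P:
    d=P[k]-C;u=[d@ux,d@uy,d[2]];x,y=-(d@ux),d@sl;print(k,"unit",np.round(u,4),"n",round(d@n,4),"ang",np.round(np.degrees(np.arctan2(y,x)),1),"rad",round(np.hypot(x,y),4))
# single view (w8) onto panel/handle-top planes
def pl(uv,p0): 
    o,d=ray(B,(uv[0]-320,uv[1]));return o+d*((p0-o)@n)/(d@n)
c0=P["disc"]
for k,uv in[("t0",(617,129)),("t30",(580,129)),("t60",(548,146)),("t90",(531,177)),("disc",(596.5,191))]:
    d=pl(uv,c0)-c0;print(k,np.round(np.degrees(np.arctan2(d@sl,-(d@ux))),1),round(np.linalg.norm(d),4))
top=c0+n*.041;q1,q2=pl((600,155),top),pl((597,250),top);d=q1-q2;m=(q1+q2)/2
print("bar ang",np.degrees(np.arctan2(d@sl,-(d@ux))),"len",np.linalg.norm(d),"mid",m-n*.012,"axis from disc",c0+n*.029)
```

```text
t0 [ 0.4966 -0.161   0.1079] 0.06
t30 [ 0.5003 -0.1872  0.1231] 0.18
t60 [ 0.5175 -0.2093  0.1348] 0.03
t90 [ 0.5457 -0.2225  0.1377] 0.12
disc [ 0.5499 -0.171   0.111 ] 0.05
near [ 0.519  -0.1594  0.1305] 0.49
far [ 0.5926 -0.1492  0.1362] 0.81
wheel [ 0.7466 -0.2449  0.0432] 0.19
t0 unit [-0.0542 -0.0007 -0.0031] n -0.0029 ang -1.3 rad 0.0542
t30 unit [-0.0454 -0.0256  0.0121] n -0.0048 ang 31.6 rad 0.0533
t60 unit [-0.0242 -0.0439  0.0238] n -0.0057 ang 64.0 rad 0.0552
t90 unit [ 0.006  -0.0512  0.0267] n -0.0075 ang 96.0 rad 0.0576
disc unit [0. 0. 0.] n 0.0 ang 180.0 rad 0.0
near unit [-0.0326  0.0053  0.0195] n 0.019 ang 11.8 rad 0.0333
far unit [0.0376 0.0298 0.0251] n 0.0377 ang -165.1 rad 0.0389
wheel unit [ 0.2074 -0.0336 -0.0678] n -0.0748 ang -176.9 rad 0.2077
t0 -1.0 0.0543
t30 31.3 0.0534
t60 63.0 0.0551
t90 94.2 0.0565
disc -119.7 0.0001
bar ang 15.176867649900089 len 0.07313365236465068 mid [ 0.5529 -0.1539  0.1343] axis from disc [ 0.5532 -0.1547  0.1348]
```

```bash
sed -i 's/^H=.*/H=np.array([.555,-.1545,.134])/' val.py
python3 - <<'E'
from val import *
T1=pose(H+n*.06,Rb(15.3));T2=pose(H+n*.009,Rb(15.3))
steps(now(),T1,4);steps(T1,T2,4)
E
```

```text
N 4 row [-0.014  0.023  0.776] [0.003 0.001 0.012]
4 [ 0.562 -0.121  0.183] z [-0.113 -0.562 -0.819]
N 4 row [-0.   -0.    0.51] [-0.  0. -0.]
4 [ 0.556 -0.149  0.141] z [-0.113 -0.562 -0.819]
```

Emit:
servo_tool([
  [-0.014, 0.023, 0.5, 0.003, 0, 0.012, 60],
  [-0.014, 0.023, 0.6, 0.003, 0, 0.012, 60],
  [-0.014, 0.023, 0.7, 0.003, 0, 0.012, 60],
  [-0.014, 0.023, 0.7, 0.003, 0, 0.012, 60],
  [0, 0, 0.6, 0, 0, 0, 60],
  [0, 0, 0, 0, 0, 0, 60],
])

```text
clock: 19.15
tcp_pos: [0.5603, -0.122, 0.1817]
ee_rot: [[-0.988, -0.105, -0.115], [-0.022, 0.827, -0.562], [0.154, -0.553, -0.819]]
force: [-0.0, -0.0, -0.9]
finger_gap: 0.0602
gripper_force: 0.0
```

```bash
python3 st.py
python3 - <<'E'
from val import *
steps(now(),pose(H+n*.009,Rb(15.3)),4)
E
```

```text
19.15 p [ 0.5603 -0.122   0.1817] q [ -0.0467  24.0517  94.1276 -35.9361  73.4074 -79.8782] gap 0.060190561872563476 0.0 F [-0.0179 -0.0026 -0.8714] 
 [[-0.9878 -0.1045 -0.1152]
 [-0.0219  0.8266 -0.5624]
 [ 0.154  -0.553  -0.8188]]
r 0.5733932631373869 ang -12.28529051765207 yaw y 97.20570221094007
N 4 row [-0.014  0.001  0.49 ] [-0.    -0.001  0.001]
4 [ 0.556 -0.149  0.141] z [-0.113 -0.562 -0.819]
```

Aligned, so I'll advance and close on the bar.

Emit:
servo_tool([
  [-0.014, 0, 0.49, 0, 0, 0, 60],
  [-0.014, 0, 0.49, 0, 0, 0, 60],
  [-0.014, 0, 0.49, 0, 0, 0, 60],
  [-0.014, 0, 0.49, 0, 0, 0, 60],
  [0, 0, 0, 0, 0, 0, 60],
  [0, 0, 0, 0, 0, 0, 60],
])

```text
clock: 19.65
tcp_pos: [0.5584, -0.1492, 0.1428]
ee_rot: [[-0.988, -0.105, -0.111], [-0.024, 0.826, -0.563], [0.151, -0.554, -0.819]]
force: [0.0, -0.6, 0.3]
finger_gap: 0.06
gripper_force: 0.0
```

Emit:
servo_tool([
  [0, 0, 0, 0, 0, 0, 40],
  [0, 0, 0, 0, 0, 0, 20],
  [0, 0, 0, 0, 0, 0, 8],
  [0, 0, 0, 0, 0, 0, 8],
  [0, 0, 0, 0, 0, 0, 8],
  [0, 0, 0, 0, 0, 0, 8],
  [0, 0, 0, 0, 0, 0, 8],
  [0, 0, 0, 0, 0, 0, 8],
])

```text
clock: 20.32
tcp_pos: [0.5591, -0.1476, 0.1429]
ee_rot: [[-0.989, -0.104, -0.109], [-0.025, 0.827, -0.562], [0.149, -0.553, -0.82]]
force: [-0.9, 4.6, 2.1]
finger_gap: 0.0124
gripper_force: 59.4
```

```bash
python3 st.py
python3 - <<'E'
from val import *
steps(now(),pose(H+n*.009,Rb(60)),12)
T=now();print("tool ang",np.degrees(np.arctan2(T[:3,0]@sl,-(T[:3,0]@ux))))
E
```

```text
20.3167 p [ 0.5591 -0.1476  0.1429] q [ -2.5295  25.9029  97.4391 -37.7331  67.6472 -78.3697] gap 0.01238524637296019 59.42006170749664 F [-0.8714  4.622   2.1384] 
 [[-0.9886 -0.104  -0.1092]
 [-0.0249  0.8269 -0.5617]
 [ 0.1487 -0.5526 -0.8201]]
r 0.5782292642638027 ang -14.78652800017208 yaw y 97.16667749652844
N 12 row [0.01  0.002 0.009] [-0.     0.001 -0.124]
4 [ 0.558 -0.148  0.142] z [-0.111 -0.562 -0.82 ]
8 [ 0.557 -0.149  0.142] z [-0.112 -0.562 -0.82 ]
12 [ 0.556 -0.149  0.141] z [-0.113 -0.562 -0.819]
tool ang 15.389409924490947
```

Emit:
servo_tool([
  [0, 0, 0, 0, 0, -0.124, 8],
  [0, 0, 0, 0, 0, -0.124, 8],
  [0, 0, 0, 0, 0, -0.124, 8],
  [0, 0, 0, 0, 0, -0.124, 8],
  [0, 0, 0, 0, 0, -0.124, 8],
  [0, 0, 0, 0, 0, -0.124, 8],
])

```text
clock: 20.82
tcp_pos: [0.559, -0.1472, 0.1427]
ee_rot: [[-0.874, -0.474, -0.109], [-0.339, 0.755, -0.561], [0.349, -0.453, -0.82]]
force: [0.0, 6.5, 1.6]
finger_gap: 0.0125
gripper_force: 59.5
```

Emit:
servo_tool([
  [0, 0, 0, 0, 0, -0.124, 8],
  [0, 0, 0, 0, 0, -0.124, 8],
  [0, 0, 0, 0, 0, -0.124, 8],
  [0, 0, 0, 0, 0, -0.124, 8],
  [0, 0, 0, 0, 0, -0.124, 8],
  [0, 0, 0, 0, 0, -0.124, 8],
  [0, 0, 0, 0, 0, 0, 8],
  [0, 0, 0, 0, 0, 0, 8],
])

```text
clock: 21.48
tcp_pos: [0.5586, -0.147, 0.1425]
ee_rot: [[-0.63, -0.769, -0.11], [-0.599, 0.571, -0.561], [0.494, -0.287, -0.821]]
force: [-0.8, 7.7, 1.3]
finger_gap: 0.0129
gripper_force: 59.5
```

```bash
python3 st.py
python3 - <<'E'
from val import *
T=now();print("tool ang",np.degrees(np.arctan2(T[:3,0]@sl,-(T[:3,0]@ux))))
E
```

```text
21.4833 p [ 0.5586 -0.147   0.1425] q [  -2.5042   25.9058   97.4694  -37.6485   67.658  -123.0432] gap 0.012927219891596663 59.51744556427002 F [-0.7735  7.7318  1.2606] 
 [[-0.6298 -0.7689 -0.11  ]
 [-0.5994  0.5712 -0.5607]
 [ 0.494  -0.2872 -0.8207]]
r 0.5776541667481762 ang -14.737968160356035 yaw y 143.38991194371667
tool ang 60.07073901200232
```

Now I'll release, back straight off along the tool axis and measure the bar against the ticks.

Emit:
servo_tool([
  [0, 0, 0, 0, 0, 0, 20],
  [0, 0, 0, 0, 0, 0, 40],
  [0, 0, 0, 0, 0, 0, 60],
  [0, 0, 0, 0, 0, 0, 60],
  [0, 0, 0, 0, 0, 0, 60],
  [0, 0, -0.4, 0, 0, 0, 60],
  [0, 0, -0.8, 0, 0, 0, 60],
  [0, 0, -0.8, 0, 0, 0, 60],
])

```text
clock: 22.15
tcp_pos: [0.564, -0.1206, 0.1843]
ee_rot: [[-0.629, -0.769, -0.112], [-0.597, 0.571, -0.564], [0.497, -0.288, -0.818]]
force: [0.7, -0.3, -0.4]
finger_gap: 0.0602
gripper_force: 0.0
```

Emit:
servo_tool([
  [0, 0, -0.8, 0, 0, 0, 60],
  [0, 0, -0.8, 0, 0, 0, 60],
  [0, 0, -0.8, 0, 0, 0, 60],
  [0, 0, 0, 0, 0, 0, 60],
  [0, 0, 0, 0, 0, 0, 60],
])

```text
clock: 22.57
tcp_pos: [0.5716, -0.0865, 0.2339]
ee_rot: [[-0.63, -0.769, -0.108], [-0.599, 0.569, -0.564], [0.495, -0.291, -0.819]]
force: [-0.9, -0.2, -0.3]
finger_gap: 0.06
gripper_force: 0.0
```

```bash
python3 st.py; python3 cap.py w9
python3 - <<'E'
from h import *
a=cv2.imread('pics/w9.png');t=cv2.cvtColor(snapshot('top'),cv2.COLOR_RGB2BGR)
cv2.imwrite('pics/m9.png',np.hstack([a[:,80:500],cv2.resize(t[120:290,130:284],(380,420))]))
E
```

```text
22.5667 p [ 0.5716 -0.0865  0.2339] q [   3.3265   22.5227   88.354   -34.3238   80.7392 -126.1949] gap 0.06000014039280902 0.0 F [-0.8582 -0.2157 -0.2867] 
 [[-0.6301 -0.769  -0.1076]
 [-0.5985  0.5692 -0.5637]
 [ 0.4947 -0.2908 -0.8189]]
r 0.5780662291589178 ang -8.607778199291761 yaw y 143.4913749409651
```

View pics/m9.png

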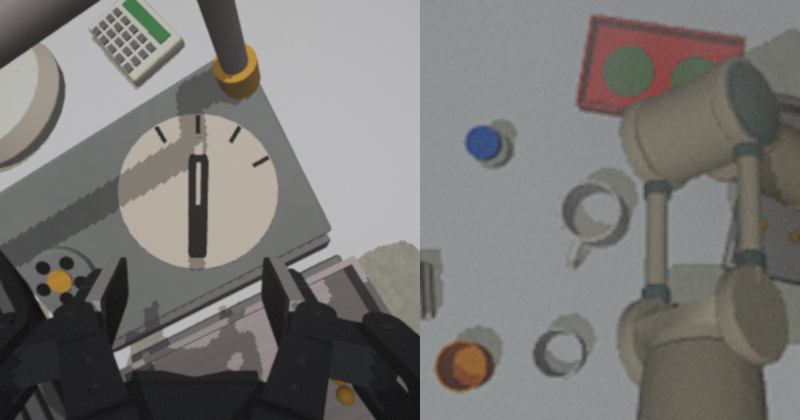

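The bar's nose lines up with the third tick at (198,123), with neighbouring ticks at (160,134) and (236,134). The cup stands empty and upright, and the mug and wheel are unmoved, so I'm handing in.

```bash
python3 -c "
from bench import manip
print(manip.finish_job())"
```

```text
the job is handed in; nothing more can be done
None
```

All six balls are in the basin, the empty cup is standing upright in its original place, the valve handle is at the third tick (60°), and the job is handed in at about 23 s, with no verdict returned.

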